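# Open the filter compartment of a dust extractor

## Task

The dust extractor on the workbench is due for a filter change: press its orange snap tab in with the fingertips so that the grey filter cover springs free, then push the cover along by its thumb rib until it is right off its seat and past the tab, lying flat on the extractor's top tray. The cover is only to be pushed, never picked up, and it must stay on the extractor. Do not touch the white filter, leave everything else where it is, and finish clear of it all.

Things in the scene. Friction and masses are not known exactly. Their poses are not given: they have to be found in the camera images.
- extractor: Compact dust extractor, fixed, grey box, green seam, 280 (its x) x 340 (its y) x 200 mm high. Origin: centre of its underside, z up; deck at z = 200 mm. On the deck at x = 0, along +y: rear wall 14 mm high (y -162 to -142 mm), cover in its seat (-140 to -50), orange tab (-50 to -6), free tray (to 158), end rim 12 mm high. Guides beside tab and tray (x 70 to 76 mm either way) are 12 mm high.
- seat (a point): Middle of the cover's seat, 3 mm above the deck; axes as the extractor's. Rails on both sides (x 58 to 76 mm either way, up to 16.5 mm above the deck, ending at the tab) have lips over the cover's edges: it cannot be lifted out, only slid towards +y, stepping down 3 mm at the end.
- tray (a point): Middle of the free tray with its black ribbed mat, at deck height, axes as the extractor's. The tray runs 82 mm to either side along y. The cover is to end here, give or take a few centimetres.
- cover: Loose grey filter cover, 130 (x) x 90 (y) mm, 0.14 to 0.24 kg, top 13 mm above its origin, which is the centre of its underside; at the start it lies on the seat, axes as the extractor's. The tab blocks its front (+y) edge. Once the tab is 5 mm in, a kick-out spring shoves it about 10 mm to +y over the tab and it stays free; then it takes up to 12 N to push.
- cover_rib (a point): On the cover's thumb rib: middle of its -y face, 25 mm behind the cover's centre and 20 mm above its underside. The rib is 84 mm long (x), 10 mm thick, and stands 14 mm above the cover's top (7 mm above and below this point). Put the fingertips down behind it (-y side) and push to +y; after about 140 mm from the start the cover is clear of the tab; 205 mm to the rim.
- filter: White pleated filter in blue end strips, 94 x 64 mm, in the well under the cover, fixed to the extractor. Origin: centre of its underside, 35 mm below the deck; pleat tops about 10 mm below the deck. Not to be touched.
- tab (a joint): Orange snap tab: how far it is pressed in (down), m; 0 = out, 0.008 = fully in, flush with the deck. Spring: 2 N at first, 7 N fully in, plus up to 3 N of rubbing on the cover. It springs out when let go, unless the cover lies on it.
- tab_top (a point): Centre of the tab's ribbed top face, 46 (extractor's x) x 44 (y) mm, 8 mm above the deck when out; moves with the tab. Press straight down here or up to 10 mm further to +y, leaving the cover room to spring forward.
- nozzle: Black crevice nozzle, 30 x 160 x 30 mm, lying loose beside the tray on the extractor's deck. Origin: centre of its underside. Leave alone.
- screw_tin: Small round steel tin with a brass lid, 44 mm across, 32 mm high, standing on the extractor's deck, on its -x side beside the cover's seat. Origin: centre of its underside. Leave alone.
- spare_filter: Spare pleated filter, white with blue end strips, 98 x 70 x 34 mm, on the bench. Origin: centre of its underside. Leave alone.
- glue: Yellow glue bottle with an orange cap, 60 mm across, 170 mm high, on the bench. Origin: centre of its underside. Leave alone.
- screw_jar: Glass jar with a steel lid, 68 mm across, 100 mm high, on the bench. Origin: centre of its underside. Leave alone.
- tape: Yellow and black tape measure, 70 x 36 x 62 mm, on the bench. Origin: centre of its underside. Leave alone.
Things that resemble listed ones, but are neither listed nor needed, are in the scene too. What is shaped like the cover but green is not meant.

How it is judged:
By the outcome, as a careful person would: the job done as asked, in the order asked, and still so for the second after the job is handed in, with the robot touching nothing.
It also fails if it takes over 45 s, if anything falls off the work surface, if the arm or the gripper's body presses on something with over 40 N, if the wrist force passes 120 N, or if a joint passes its speed limit or range.

## Robot

A 7-joint arm with a two-finger parallel gripper is mounted at the origin on the work surface. World frame = base frame: x ahead of the robot, y to its left, z up, the work surface at z = 0. Lengths are in m, angles in rad, forces in N, time in s.
With the tool pointing down it reaches from about 0.425 to 0.925 m from the base axis. Payload 6.8 kg.
Tool frame: the origin (TCP) lies at the very end of the fingers, on their centre line; the grasp point (between the pads) lies 19 mm behind it; z points along the fingers, y is the line along which they close (so a half turn about z gives the same grasp; the last joint's range is limited). The gripper opens to 85 mm and grips with 20 to 120 N. Pads are 22 mm wide; open, the fingers measure 114 mm over their backs; the gripper's body (76 mm by 85 mm) begins 54 mm behind the grasp point. The pads swing forward as they close: fully open they stand 13 mm farther back than shut.
Start: joints at [-1.325, 0.477, 0.022, 1.555, -0.011, 1.109, -0.083], TCP at [0.234, 0.633, 0.231] pointing down, gripper open.
Joint ranges: [-2.96, 2.96], [-0.34, 2.1], [-1.41, 1.46], [0.24, 2.44], [-1.37, 4.51], [0.17, 1.92], [-2.96, 2.96]. Speed limits (rad/s): [2.39, 2.39, 3.14, 3.14, 3.14, 3.14, 3.14].

## Interface

Orientations are given as a 3x3 rotation matrix whose columns are the frame's x, y, z axes.
In Python, from bench import robot gives the robot as it stands.
- The arm moves only by the tool carry_out, never from a script. Its argument "moves" is a list that holds one entry, the list of rows, each a list of 7 numbers: the shift along the tool's x, y, z in cm, then the turn, a rotation vector about the tool's x, y, z in degrees, then the opening, from -1 (shut) to 1 (fully open). A call has 1 to 5 rows; each row shifts and turns the commanded pose from where the row before left it, along the tool's axes as they then stand; what a row does not reach is not made up. A row lasts 1/8 s, in which the tool goes at most 62.5 mm and 10.7 degrees, less where a joint would pass 70% of its speed; a pose out of reach is approached as far as the arm can. A call with a gripper value outside its range is refused whole. The fingers move at their own pace and stop on an object; the grip force is fixed at half the most. Time passes only in rows, so rows that do not move let the fingers close. It gives the time, the measured TCP pose, the force, the opening and the grip force at its end, in the units of the state.
- robot.state(): the state, without advancing time (a new reading comes with each control period).
- robot.grab_frame(name): name is "side" or "top" or "wrist"; returns a dict with "img" (384x512x3 uint8, red, green, blue), "fx", "fy", "cx", "cy" (pixels), "rvec" (rotation vector, rad) and "tvec" (3), from world to camera coordinates, as OpenCV has them; the wrist camera has in their place "tool_from_camera" (4x4, takes a point from camera to tool coordinates, whose origin is the TCP and whose axes are the flange's). Camera axes: x right, y down, z forward; pixel columns grow to the right and rows downward; lengths in m; the calibration is good to about 2 mm. The wrist camera is an equidistant fisheye: a pixel r from the principal point sees the ray r / f radians off the axis. A picture is of the moment at which its call begins: read the wrist's pose just before it. There is no depth.
- robot.hand_in(): hands the job in; it is judged then, once.
The state is a dict: "clock": time; "q": joint angles; "qvel": joint speeds; "joint_torque": joint torques, N m; "tool_pos": TCP position; "orientation": TCP orientation; "force": force on the tool from outside, world axes, zero at the start; "torque": the same for the moment, N m; "opening": finger opening in m; "finger_force": force on a finger pad.
Only numpy, scipy, OpenCV 4.12 (cv2) and the standard library are available. Lean on these libraries where they do the work, as an engineer would, in place of code of your own. Each camera call takes 0.05 s, during which the arm holds its last target. There are 200 camera calls.

## Working session

There is one attempt and no reset: what is moved stays moved. The work goes in short steps, Python scripts to look and compute and a tool call to move; the robot and the scene stay as the last step left them, time stands still between calls to the robot, and variables do not carry over. Pictures are saved under pics/ and viewed, at most 10 in all, crops included, and the job is handed in when it is done.

Besides the shell and the picture viewer there is one more tool, called after "Emit:" as name([rows], argument=value, ...), one row to a line, values as JSON. carry_out: Moves the arm, as the interface text tells. Its arguments: {"type":"object","properties":{"moves":{"type":"array"}},"required":["moves"]}

```bash
mkdir -p pics
cat > h.py <<'E'
import numpy as np, cv2, json
from bench import robot
def snap(n,tag):
    s=robot.state(); f=robot.grab_frame(n)
    cv2.imwrite(f'pics/{tag}.png',cv2.cvtColor(f['img'],cv2.COLOR_RGB2BGR))
    d={k:np.asarray(v).tolist() for k,v in f.items() if k!='img'}
    d['p']=np.asarray(s['tool_pos']).tolist(); d['R']=np.asarray(s['orientation']).tolist()
    json.dump(d,open(f'pics/{tag}.json','w')); return s
def ray(tag,u,v):
    d=json.load(open(f'pics/{tag}.json')); x=np.array([(u-d['cx'])/d['fx'],(v-d['cy'])/d['fy'],1.])
    if 'rvec' in d:
        R=cv2.Rodrigues(np.array(d['rvec']))[0]; t=np.array(d['tvec']).ravel()
        o=-R.T@t; w=R.T@x
    else:
        th=np.hypot(x[0],x[1]); k=np.sin(th)/th if th>1e-9 else 1
        c=np.array([x[0]*k,x[1]*k,np.cos(th)]); T=np.array(d['tool_from_camera']); R=np.array(d['R'])
        o=np.array(d['p'])+R@T[:3,3]; w=R@T[:3,:3]@c
    return o,w/np.linalg.norm(w)
def tri(*obs):
    A=np.zeros((3,3));b=np.zeros(3);L=[ray(*o) for o in obs]
    for o,w in L: P=np.eye(3)-np.outer(w,w);A+=P;b+=P@o
    p=np.linalg.solve(A,b); return p,max(np.linalg.norm(np.cross(p-o,w)) for o,w in L)
def atz(tag,u,v,z):
    o,w=ray(tag,u,v); return o+w*(z-o[2])/w[2]
def proj(tag,p):
    d=json.load(open(f'pics/{tag}.json'))
    K=np.array([[d['fx'],0,d['cx']],[0,d['fy'],d['cy']],[0,0,1.]])
    return cv2.projectPoints(np.array(p,float).reshape(-1,1,3),np.array(d['rvec']),np.array(d['tvec']),K,None)[0].reshape(-1,2)
E
python3 - <<'E'
from h import *
for n in ['side','top','wrist']: s=snap(n,n+'0')
print({k:np.round(v,3).tolist() for k,v in s.items()})
a=[cv2.imread(f'pics/{n}0.png') for n in ['side','top']]
cv2.imwrite('pics/a.png',cv2.resize(a[0],(800,600)));cv2.imwrite('pics/b.png',cv2.resize(a[1],(800,600)))
E
```

```text
{'clock': 0.1, 'q': [-1.325, 0.478, 0.022, 1.556, -0.011, 1.109, -0.083], 'qvel': [0.001, -0.003, -0.0, -0.002, 0.0, -0.001, -0.002], 'joint_torque': [0.004, -59.776, 1.614, -28.195, 0.013, 0.005, 0.0], 'tool_pos': [0.234, 0.633, 0.23], 'orientation': [[-0.938, 0.346, -0.0], [0.346, 0.938, -0.002], [-0.0, -0.002, -1.0]], 'force': [-0.188, -0.404, -0.266], 'torque': [0.04, -0.09, -0.053], 'finger_force': 0.0, 'opening': 0.086}
```

View pics/a.png

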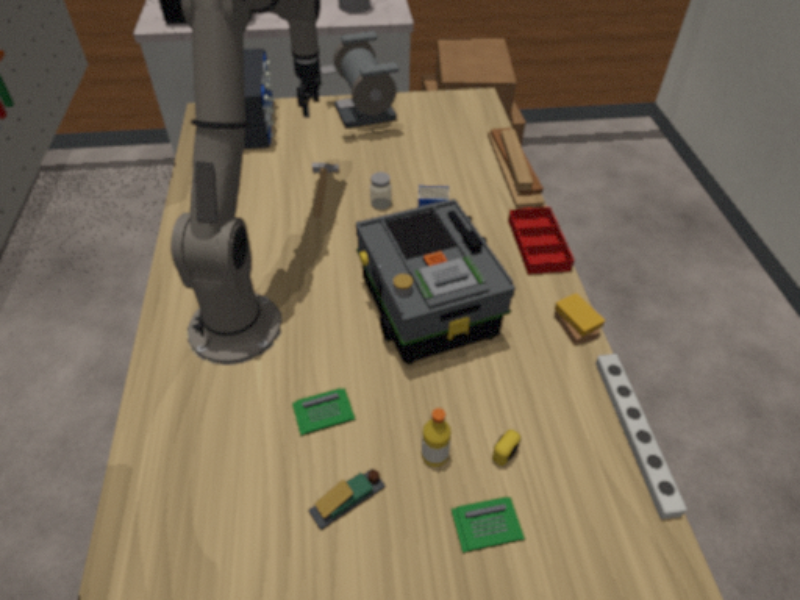

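View pics/b.png

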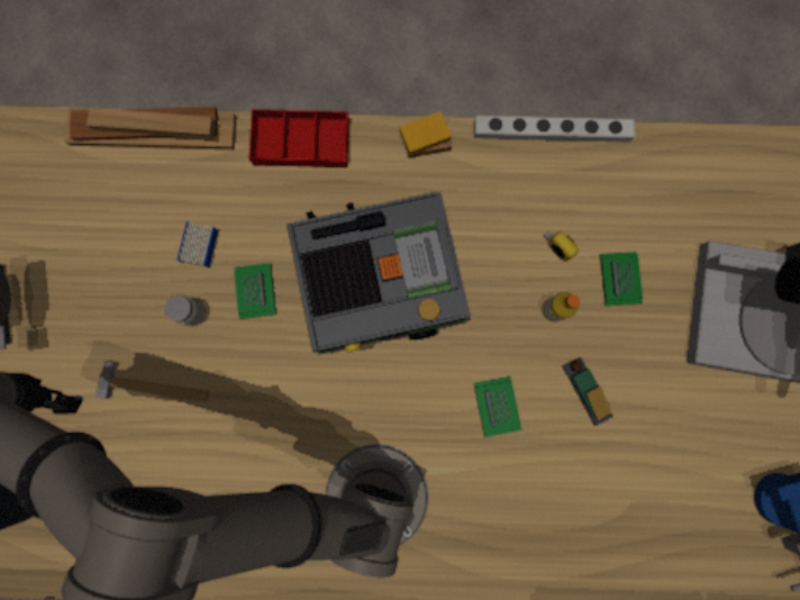

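Grey-cover candidates in the top view: the grey cover at (421,260) in the extractor, and green look-alikes at (255,290), (622,279) and (498,406). I choose the grey one, next to the orange tab at (391,266). In the side view these are at (447,276) and (434,258). I'll check the choice in close crops.

Run:
```python
import cv2
a=cv2.imread('pics/side0.png')[122:222,215:345];cv2.imwrite('pics/c.png',cv2.resize(a,None,fx=6,fy=6,interpolation=cv2.INTER_CUBIC))
a=cv2.imread('pics/top0.png')[122:227,180:310];cv2.imwrite('pics/d.png',cv2.resize(a,None,fx=5.7,fy=5.7,interpolation=cv2.INTER_CUBIC))
```

```text
(no output)
```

View pics/c.png

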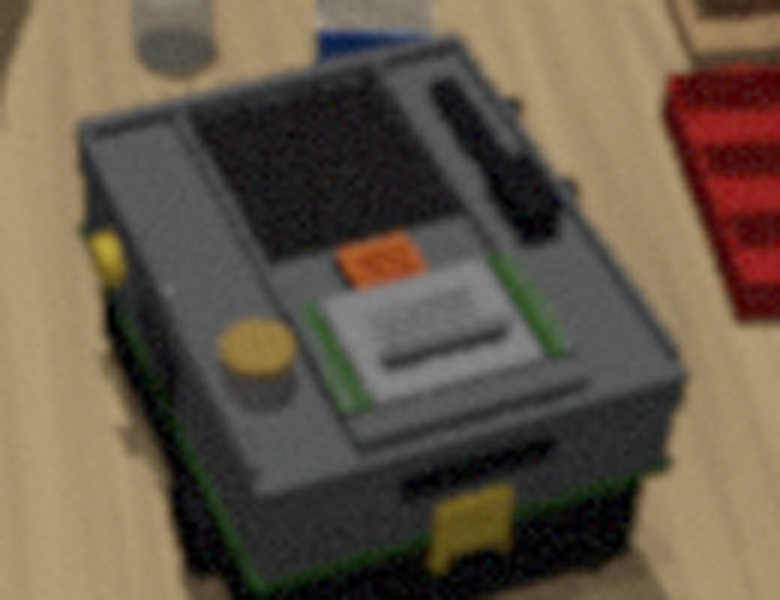

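View pics/d.png

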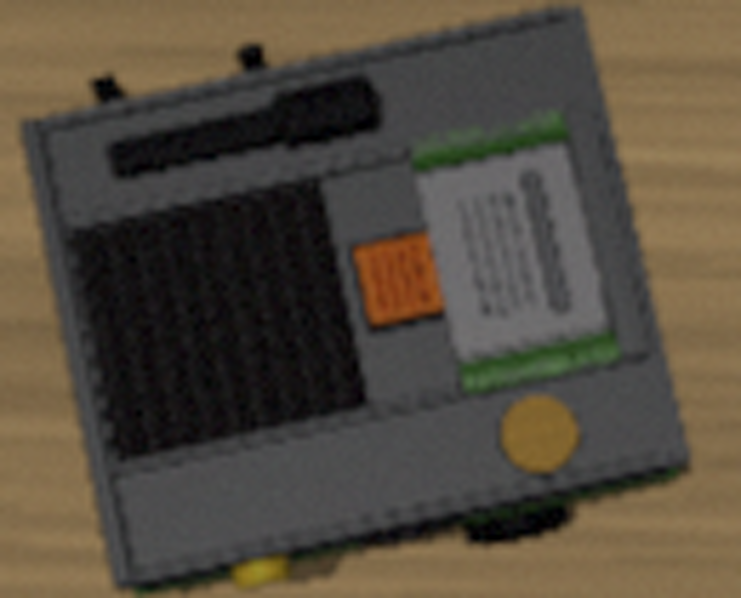

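The crops confirm the choice. The grey cover sits between green rails, with the orange tab at top crop (398,281) and side crop (382,259), the tin on the -x side and the nozzle on the +x side. The rib is at side crop (445,345) and top crop (546,240).

```bash
cat >> h.py <<'E'
S=lambda x,y:('side0',215+(x+.5)/6-.5,122+(y+.5)/6-.5)
T=lambda x,y:('top0',180+(x+.5)/5.7-.5,122+(y+.5)/5.7-.5)
E
python3 - <<'E'
from h import *
from scipy.optimize import least_squares
P={ 'tab-x':(S(337,245),T(370,326),(-23,-6,208)),'tab+x':(S(410,233),T(355,248),(23,-6,208)),
'c-x-y':(S(258,492),T(688,465),(-140,-170,200)),'c+x-y':(S(685,375),T(580,10),(140,-170,200)),
'c-x+y':(S(80,125),T(120,585),(-140,170,212)),'c+x+y':(S(455,38),T(25,122),(140,170,212)),
'rail-x':(S(345,412),T(618,355),(-76,-140,216)),'rail+x':(S(568,350),T(567,112),(76,-140,216)),
'railf-x':(S(305,308),T(462,390),(-76,-50,216)),'railf+x':(S(503,250),T(412,150),(76,-50,216))}
M=[];W=[]
for k,(s,t,m) in P.items():
    p,e=tri(s,t); print(k,np.round(p*1000,1),round(e*1000,1),m); M.append(m);W.append(p*1000)
M=np.array(M,float);W=np.array(W)
def tf(v,m): c,s=np.cos(v[3]),np.sin(v[3]); return m@np.array([[c,s,0],[-s,c,0],[0,0,1]])+v[:3]
r=least_squares(lambda v:(tf(v,M)-W).ravel(),[600,0,0,1.3],loss='soft_l1',f_scale=4)
print(r.x,np.degrees(r.x[3])); print(np.round(tf(r.x,M)-W,1))
for n,m in {'tab':(0,-28,208),'rib':(0,-120,223),'seat':(0,-95,203),'tray':(0,76,200)}.items():
    p=tf(r.x,np.array([m],float)); print(n,p, np.round(proj('side0',p/1000),1),np.round(proj('top0',p/1000),1))
s=robot.state();print(s['q'])
E
```

```text
tab-x [485.7  -5.2 212.6] 1.5 (-23, -6, 208)
tab+x [533.3   5.1 208.1] 2.4 (23, -6, 208)
c-x-y [ 411.8 -191.4  200.2] 2.2 (-140, -170, 200)
c+x-y [ 682.6 -124.2  195.5] 0.9 (140, -170, 200)
c-x+y [333.7 133.3 207.7] 2.3 (-140, 170, 212)
c+x+y [601.7 202.4 203.6] 0.4 (140, 170, 212)
rail-x [ 470.6 -148.6  215.1] 0.1 (-76, -140, 216)
rail+x [ 611.5 -116.3  218.1] 1.2 (76, -140, 216)
railf-x [453.8 -59.5 213.3] 5.5 (-76, -50, 216)
railf+x [588.1 -26.6 217.9] 0.4 (76, -50, 216)
[507.67988473   5.06307099  -0.99235272  -6.04266171] -346.2190129096165
[[ 1.  -1.1 -5.6]
 [-1.8 -0.4 -1.1]
 [ 0.4 -2.  -1.2]
 [ 1.5 -2.5  3.5]
 [-2.4  3.6  3.3]
 [ 1.4  1.1  7.4]
 [-3.4 -0.4 -0.1]
 [ 3.3  3.5 -3.1]
 [-8.  -2.1  1.7]
 [ 5.3  1.2 -2.9]]
tab [[514.34979791 -22.13090368 207.00764728]] [[278.5 166.1]] [[249.9 170.2]]
rib [[ 536.26522696 -111.48253472  222.00764728]] [[288.8 179.8]] [[277.2 163.5]]
seat [[530.30994733 -87.2022002  202.00764728]] [[285.6 179. ]] [[269.6 166.3]]
tray [[489.57583464  78.87528793 199.00764728]] [[268.1 150.3]] [[219.5 177.2]]
[-1.32507779  0.47762288  0.02233828  1.55619015 -0.01150669  1.10925805
 -0.08311406]
```

Emit:
carry_out([
  [[0, 0, -5, 0, 0, 0, -1], [-2, -2, -4, 0, 0, 0, -1], [-3.8, -4, 0, 0, 0, 0, -1], [-3.8, -4, 0, 0, 0, 0, -1], [-3.8, -4, 0, 0, 0, 0, -1]],
])

```text
clock: 0.78
tool_pos: [0.3116, 0.4536, 0.3212]
orientation: [[-0.938, 0.347, 0.0], [0.347, 0.938, -0.0], [-0.0, -0.0, -1.0]]
force: [0.2, 0.1, -0.5]
opening: 0.0002
finger_force: 0.0
```

Emit:
carry_out([
  [[-4, -4.2, 0, 0, 0, 0, -1], [-4, -4.2, 0, 0, 0, 0, -1], [-4, -4.2, 0, 0, 0, 0, -1], [-4, -4.2, 0, 0, 0, 0, -1], [-4, -4.2, 0, 0, 0, 0, -1]],
])

```text
clock: 1.4
tool_pos: [0.4262, 0.1872, 0.3213]
orientation: [[-0.938, 0.346, 0.0], [0.346, 0.938, 0.0], [0.0, 0.0, -1.0]]
force: [1.1, 1.3, 0.5]
opening: -0.0003
finger_force: 0.0
```

Emit:
carry_out([
  [[-4, -4.2, 0, 0, 0, 0, -1], [-4, -4.2, 0, 0, 0, 0, -1], [-2, -2, 0, 0, 0, 8, -1], [0, 0, 0, 0, 0, 10, -1], [0, 0, 0, 0, 0, 10, -1]],
])

```text
clock: 2.02
tool_pos: [0.4836, 0.0563, 0.3211]
orientation: [[-0.66, 0.751, -0.001], [0.751, 0.66, -0.0], [0.0, -0.0, -1.0]]
force: [-0.0, -0.1, 0.6]
opening: -0.0
finger_force: 0.0
```

Emit:
carry_out([
  [[0, 0, 0, 0, 0, 10, -1], [0, 0, 0, 0, 0, 10, -1], [0, 0, 0, 0, 0, 8, -1], [0, 0, 0, 0, 0, 0, -1]],
])

```text
clock: 2.52
tool_pos: [0.4835, 0.0569, 0.3211]
orientation: [[-0.239, 0.971, -0.0], [0.971, 0.239, -0.0], [0.0, -0.0, -1.0]]
force: [0.6, 0.5, -0.4]
opening: 0.0001
finger_force: 0.0
```

Emit:
carry_out([
  [[-4, 0.6, 0, 0, 0, 0, -1], [-3.5, 0.5, 0, 0, 0, 0, -1], [0, 0, 0, 0, 0, 0, -1]],
])

```text
clock: 2.9
tool_pos: [0.5125, -0.0162, 0.3213]
orientation: [[-0.235, 0.972, 0.0], [0.972, 0.235, -0.001], [-0.001, -0.0, -1.0]]
force: [1.1, 0.4, -0.4]
opening: -0.0003
finger_force: 0.0
```

Run:
```python
from h import *
snap('wrist','wrist1')
cv2.imwrite('pics/e.png',cv2.resize(cv2.imread('pics/wrist1.png'),(800,600),interpolation=cv2.INTER_CUBIC))
```

```text
(no output)
```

View pics/e.png

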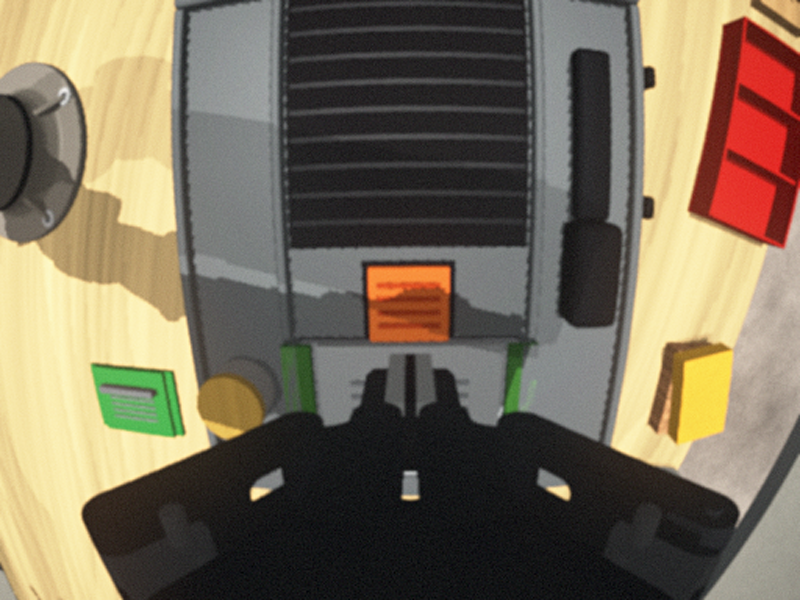

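Wrist view: the tab's corners are at (366,266), (451,266), (451,341) and (369,341), and the mat's near edge runs from (290,246) to (526,246). The shut fingertips are at about (410,355).

Run:
```python
from h import *
c=lambda u,v:((u+.5)*.64-.5,(v+.5)*.64-.5)
a=np.radians(13.78);ex=np.array([np.cos(a),np.sin(a)]);ey=np.array([-ex[1],ex[0]]);o=np.array([507.7,5.06])
for n,u,v,z in [('t-+',366,266,.208),('t++',451,266,.208),('t+-',451,341,.208),('t--',369,341,.208),('mat-',290,246,.2),('mat+',526,246,.2),('railL out',282,345,.2165),('railR out',537,342,.2165)]:
    p=atz('wrist1',*c(u,v),z)[:2]*1000; d=p-o; print(n,p.round(1),'ext',round(d@ex,1),round(d@ey,1))
p=tri(('wrist1',*c(366,266)),S(337,245),T(370,326));print(p);p=tri(('wrist1',*c(451,266)),S(410,233),T(355,248));print(p)
d=np.array(json.load(open('pics/wrist1.json'))['p'])[:2]*1000-o;print('tcp ext',d@ex,d@ey)
```

```text
t-+ [485.1  -6. ] ext -24.6 -5.4
t++ [531.3   5.2] ext 23.0 -5.5
t+- [542.9 -37.9] ext 23.9 -50.1
t-- [496.2 -49.2] ext -24.1 -50.0
mat- [438.5  -6.3] ext -69.9 5.5
mat+ [572.1  26. ] ext 67.6 5.0
railL out [447.2 -61. ] ext -74.5 -49.8
railR out [590.6 -24.3] ext 73.5 -48.3
(array([ 0.48560048, -0.00513251,  0.21255843]), np.float64(0.0015953341549990163))
(array([0.53259533, 0.00508505, 0.20815505]), np.float64(0.003039595093584314))
tcp ext -0.4125800232506346 -21.814565657958692
```

Emit:
carry_out([
  [[0.3, 0, 0, 0, 0, 0, -1], [0, 0, 5, 0, 0, 0, -1], [0, 0, 4.5, 0, 0, 0, -1], [0, 0, 0.9, 0, 0, 0, -1], [0, 0, 0, 0, 0, 0, -1]],
])

```text
clock: 3.58
tool_pos: [0.5117, -0.0096, 0.2179]
orientation: [[-0.239, 0.971, 0.0], [0.971, 0.239, 0.0], [0.0, 0.0, -1.0]]
force: [0.5, -0.2, 0.7]
opening: -0.0001
finger_force: 0.0
```

Emit:
carry_out([
  [[0, 0, 0.3, 0, 0, 0, -1], [0, 0, 0.3, 0, 0, 0, -1], [0, 0, 0, 0, 0, 0, -1]],
])

```text
clock: 3.95
tool_pos: [0.5116, -0.0103, 0.2117]
orientation: [[-0.237, 0.971, 0.001], [0.971, 0.237, 0.0], [0.0, 0.001, -1.0]]
force: [-0.4, 0.9, 0.2]
opening: -0.0002
finger_force: 0.0
```

Emit:
carry_out([
  [[-0.3, 0, 0, 0, 0, 0, -1], [0, 0, 0.3, 0, 0, 0, -1], [0, 0, 0.3, 0, 0, 0, -1], [0, 0, 0, 0, 0, 0, -1]],
])

```text
clock: 4.45
tool_pos: [0.5124, -0.0136, 0.2053]
orientation: [[-0.237, 0.971, 0.0], [0.971, 0.237, -0.0], [-0.0, 0.0, -1.0]]
force: [-0.8, -1.3, 2.3]
opening: -0.0003
finger_force: 1.2
```

Contact is at about z = 0.207, as expected. I'll press on.

Emit:
carry_out([
  [[0, 0, 0.2, 0, 0, 0, -1], [0, 0, 0.2, 0, 0, 0, -1], [0, 0, 0.1, 0, 0, 0, -1], [0, 0, 0, 0, 0, 0, -1]],
])

```text
clock: 4.95
tool_pos: [0.5125, -0.0136, 0.2007]
orientation: [[-0.237, 0.972, 0.001], [0.972, 0.237, -0.0], [-0.0, 0.001, -1.0]]
force: [-0.6, -1.2, 6.4]
opening: 0.0001
finger_force: 3.0
```

Run:
```python
from h import *
snap('side','side2'); snap('wrist','wrist2')
a=cv2.resize(cv2.imread('pics/side2.png')[142:212,245:325],(400,350),interpolation=cv2.INTER_CUBIC)
b=cv2.resize(cv2.imread('pics/wrist2.png'),(400,300));b=cv2.copyMakeBorder(b,0,50,0,0,0)
cv2.imwrite('pics/f.png',np.hstack([a,b]))
```

```text
(no output)
```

View pics/f.png

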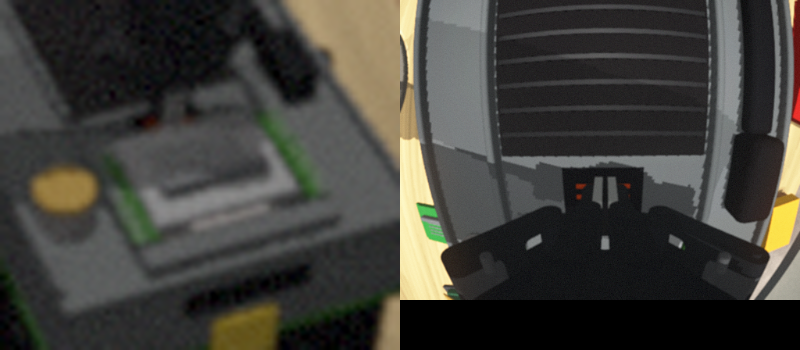

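The side crop shows the cover has sprung forward: a white gap is open behind it at (230,215). Next I lift, go back over the rib and come down behind it.

Emit:
carry_out([
  [[0, 0, -2, 0, 0, 0, -1], [0, 0, -4, 0, 0, 0, -1], [-5.5, 0, 0, 0, 0, 0, -1], [-5.4, 0, 0, 0, 0, 0, -1], [0, 0, 0, 0, 0, 0, -1]],
])

```text
clock: 5.68
tool_pos: [0.5377, -0.1238, 0.2602]
orientation: [[-0.23, 0.973, 0.0], [0.973, 0.23, -0.002], [-0.002, -0.0, -1.0]]
force: [-0.4, 1.2, 0.5]
opening: 0.0
finger_force: 0.0
```

```bash
cat > e.py <<'E'
from h import *
a=np.radians(13.78);d=np.array(robot.state()['tool_pos'])*1000-[507.7,5.06,0]
print('ext',d[0]*np.cos(a)+d[1]*np.sin(a),-d[0]*np.sin(a)+d[1]*np.cos(a),d[2])
E
python3 e.py
python3 - <<'E'
from h import *
snap('side','side3')
cv2.imwrite('pics/g.png',cv2.resize(cv2.imread('pics/side3.png')[132:212,240:330],None,fx=7,fy=7,interpolation=cv2.INTER_CUBIC))
E
```

```text
ext -1.5807628578377049 -132.32708739874826 260.23986330170084
```

View pics/g.png

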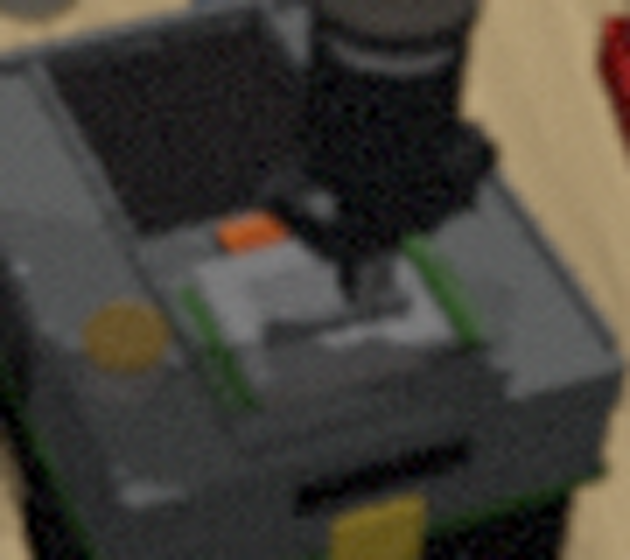

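```bash
python3 - <<'E'
from h import *
a=np.radians(13.78)
for u,v in [(262,337),(335,322),(408,305)]:
    d=atz('side3',240+(u+.5)/7-.5,132+(v+.5)/7-.5,.223)*1000-[507.7,5.06,0]
    print(d[0]*np.cos(a)+d[1]*np.sin(a),-d[0]*np.sin(a)+d[1]*np.cos(a))
E
python3 e.py
```

```text
-39.90819490150801 -105.83726522287408
-0.5667518759071832 -108.90167247035066
39.85153923743097 -110.67950052052335
ext -0.9774206868049191 -129.53024028042051 259.86348540245825
```

The rib's -y face measures y = -109 mm in the extractor frame, which fits the 10 mm kick. I'll descend behind it.

Emit:
carry_out([
  [[0.2, 0.1, 2.5, 0, 0, 0, -1], [0, 0, 1.0, 0, 0, 0, -1], [0, 0, 0.5, 0, 0, 0, -1], [0, 0, 0, 0, 0, 0, -1]],
])

```text
clock: 6.22
tool_pos: [0.5385, -0.1166, 0.2203]
orientation: [[-0.238, 0.971, -0.0], [0.971, 0.238, 0.0], [0.0, -0.0, -1.0]]
force: [0.4, 0.3, 0.9]
opening: 0.0002
finger_force: 0.0
```

Emit:
carry_out([
  [[0.5, 0, 0, 0, 0, 0, -1], [0.5, 0, 0, 0, 0, 0, -1], [0.5, 0, 0, 0, 0, 0, -1], [0.5, 0, 0, 0, 0, 0, -1], [0, 0, 0, 0, 0, 0, -1]],
])

```text
clock: 6.85
tool_pos: [0.5339, -0.0969, 0.2205]
orientation: [[-0.238, 0.971, 0.0], [0.971, 0.238, 0.001], [0.001, 0.0, -1.0]]
force: [0.9, -1.8, 0.3]
opening: -0.0002
finger_force: 0.8
```

```bash
python3 e.py
```

```text
ext 1.1485749917798174 -105.22782180145687 220.46985783128818
```

Emit:
carry_out([
  [[1, 0, 0, 0, 0, 0, -1], [1, 0, 0, 0, 0, 0, -1], [1, 0, 0, 0, 0, 0, -1], [1, 0, 0, 0, 0, 0, -1], [1, 0, 0, 0, 0, 0, -1]],
])

```text
clock: 7.48
tool_pos: [0.5216, -0.0483, 0.2202]
orientation: [[-0.237, 0.971, -0.0], [0.971, 0.237, -0.0], [-0.0, -0.0, -1.0]]
force: [0.2, -2.3, 0.9]
opening: -0.0002
finger_force: 1.6
```

```bash
python3 e.py
python3 - <<'E'
from h import *
snap('side','side4');snap('wrist','wrist4')
a=cv2.resize(cv2.imread('pics/side4.png')[132:212,240:330],None,fx=5,fy=5,interpolation=cv2.INTER_CUBIC)[:,:400]
b=cv2.resize(cv2.imread('pics/wrist4.png'),(400,300));b=cv2.copyMakeBorder(b,0,100,0,0,0)
cv2.imwrite('pics/i.png',np.hstack([a,b]))
E
```

```text
ext 0.798508149489578 -55.154733835965644 220.18273875460946
```

View pics/i.png

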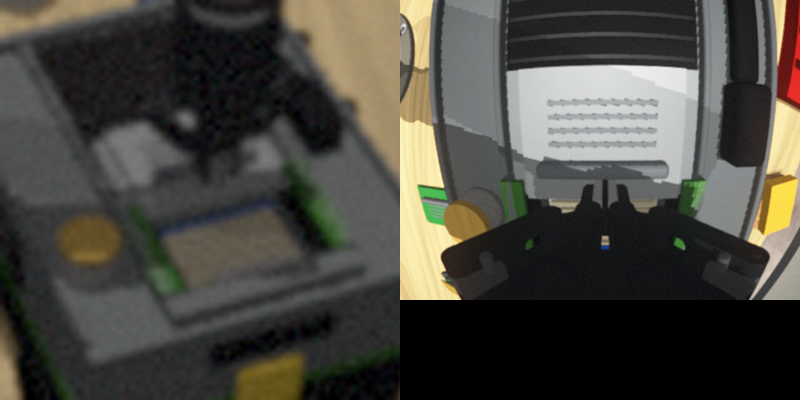

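The cover is sliding straight: its rib is in front of the fingers at wrist (600,170), and the filter lies open, untouched. I'll keep pushing.

Emit:
carry_out([
  [[1, 0, 0, 0, 0, 0, -1], [1, 0, 0, 0, 0, 0, -1], [1, 0, 0, 0, 0, 0, -1], [1, 0, 0, 0, 0, 0, -1], [1, 0, 0.2, 0, 0, 0, -1]],
])

```text
clock: 8.2
tool_pos: [0.5102, 0.0003, 0.2186]
orientation: [[-0.238, 0.971, 0.001], [0.971, 0.238, 0.0], [-0.0, 0.001, -1.0]]
force: [1.8, -2.7, 3.9]
opening: -0.0
finger_force: 2.0
```

Emit:
carry_out([
  [[1, 0, 0, 0, 0, 0, -1], [1, 0, 0, 0, 0, 0, -1], [1, 0, 0, 0, 0, 0, -1], [1, 0, 0, 0, 0, 0, -1], [0.4, 0, 0, 0, 0, 0, -1]],
])

```text
clock: 8.82
tool_pos: [0.4992, 0.0433, 0.2181]
orientation: [[-0.238, 0.971, -0.0], [0.971, 0.238, 0.0], [0.0, -0.0, -1.0]]
force: [-0.2, -1.4, -0.3]
opening: 0.0
finger_force: 0.6
```

```bash
python3 e.py
```

```text
ext 0.9032348086176523 39.16564291718985 218.1322793036141
```

Emit:
carry_out([
  [[-0.5, 0, 0, 0, 0, 0, -1], [0, 0, -2, 0, 0, 0, -1], [0, 0, -5, 0, 0, 0, -1], [-4, 0, -4, 0, 0, 0, -1], [-5, 0, 0, 0, 0, 0, -1]],
])

```text
clock: 9.45
tool_pos: [0.5242, -0.0504, 0.3316]
orientation: [[-0.24, 0.971, 0.006], [0.971, 0.24, 0.002], [0.0, 0.006, -1.0]]
force: [0.5, 0.3, -0.7]
opening: 0.0004
finger_force: 0.0
```

Emit:
carry_out([
  [[-4, 0, -2, 0, 0, 0, -1], [0, 0, 0, 0, 0, 0, -1], [0, 0, 0, 0, 0, 0, -1]],
])

```text
clock: 9.82
tool_pos: [0.5313, -0.0884, 0.3478]
orientation: [[-0.237, 0.971, -0.001], [0.971, 0.237, 0.001], [0.001, -0.001, -1.0]]
force: [-0.9, 0.3, -0.2]
opening: 0.0003
finger_force: 0.0
```

Run:
```python
from h import *
snap('side','side5');snap('wrist','wrist5')
a=cv2.resize(cv2.imread('pics/side5.png')[122:212,225:325],(400,360),interpolation=cv2.INTER_CUBIC)
b=cv2.resize(cv2.imread('pics/wrist5.png'),(400,300));b=cv2.copyMakeBorder(b,0,60,0,0,0)
cv2.imwrite('pics/j.png',np.hstack([a,b]))
```

```text
(no output)
```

View pics/j.png

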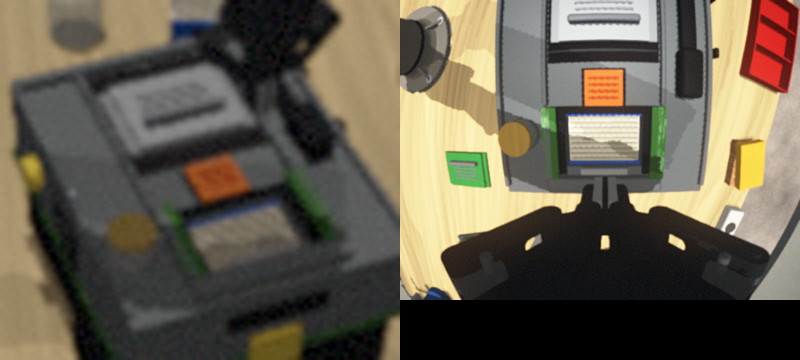

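The cover lies flat on the tray at side crop (180,105), well past the tab, which has sprung out at (215,178). The tin, nozzle and filter are undisturbed, and the gripper is clear.

```bash
python3 -c "
from bench import robot
print(robot.hand_in())"
```

```text
the job is handed in; nothing more can be done
None
```

The tab was pressed and the cover sprang free; I pushed it by its rib until it lay flat on the tray, past the tab. The arm finished clear of everything, and the job was handed in at about 10 s; the hand-in gave no verdict.

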